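# Slide the key carrier under the spring clip

## Task

Load the key carrier in the clamping fixture: press the clip's thumb plate fully down with one fingertip and, keeping it down, push the carrier by its rear lip with the other fingertip beneath the clip's foot until it is fully home against the end stop. Only then let the clip come up so that it clamps the carrier, and take the hand away. Push only: do not grip or lift the carrier, and leave the other things on the bench where they are.

Things in the scene. Friction and masses are not known exactly. Their poses are not given: they have to be found in the camera images.
- fixture: clamping fixture, fixed to the bench: green-painted base 165 (x) x 76 (y) x 30 mm high. Origin on the bench, under the channel's centre line; x runs along the channel to the end stop, z up; the clip's thumb plate is on the +y side. On the base, 30 mm above the bench, is a channel 44 mm wide between steel rails 5 mm high, open at its -x end
- stop (a point): middle of the near face of the steel end stop that closes the channel, on its centre line at fixture x = +45 mm, 38 mm above the bench
- foot (a point): underside of the spring clip's foot, in the middle (moves with the clip). The foot is 15 mm long, from fixture x = +20 to +35 mm, at y = +8 mm; at rest it hangs 33 mm above the bench and blocks the channel. The clip turns on a pin along the fixture's x at y = +34 mm, 46 mm above the bench; pressing its thumb plate lifts the foot up to 43 mm
- clip (a joint): angle of the spring clip (rad): 0 at rest, 0.36 with the thumb plate fully down. The carrier passes under the foot only above about 0.19; let go on the carrier, the clip rests at about 0.18. About 3.5 N on the middle of the thumb plate moves it, 7 N holds it fully down; it springs back when let go
- thumb_plate (a point): middle of the upper face of the clip's steel thumb plate, at fixture x = -30 mm (moves with the clip). The plate spans x = -95 to +35 mm, y = +39 to +86 mm. At rest it slopes up away from the channel by 0.36 rad; fully down it is level, its face 43 mm above the bench all along, so a fingertip can press it anywhere along its length and slide along it
- carrier: key carrier: a flat steel plate 60 (x) x 40 (y) x 8 mm, 0.2 kg, loose in the channel, a brass key blank on it. Origin at the centre of its underside, x towards the end stop. A steel lip at its rear (x = -30 to -25 mm, 40 mm wide) stands 24 mm above the underside, 54 mm above the bench; push its rear face, x = -30 mm. Fully home its front edge (x = +30 mm) meets the end stop
- padlock: bystander, to be left alone: a closed brass padlock, body 24 x 42 x 36 mm, standing with its steel shackle up, 64 mm high; origin under its centre
- lock_barrel: bystander, to be left alone: a brass lock barrel 50 mm long, 31 mm high; origin under its centre
- oil_bottle: bystander, to be left alone: a small white oil bottle, 36 mm in diameter, 85 mm high; origin under its centre
- screwdriver: bystander, to be left alone: a screwdriver about 170 mm long, lying on the bench
- brush: bystander, to be left alone: a small brush about 160 mm long, lying on the bench
- key_tray: bystander, to be left alone: a grey open tray of key blanks, 130 x 100 x 30 mm; origin under its centre
- tin: bystander, to be left alone: a round aluminium tin, 66 mm in diameter, 37 mm high; origin under its centre
Things that resemble listed ones, but are neither listed nor needed, are in the scene too. Leave any red look-alike of the carrier alone.

How it is judged:
By the outcome, as a careful person would: the job done as asked, in the order asked, and still so for the second after the job is handed in, with the robot touching nothing.
It also fails if it takes over 38 s, if anything falls off the work surface, if the arm or the gripper's body presses on something with over 40 N, if the wrist force passes 120 N, or if a joint passes its speed limit or range.

## Robot

A 6-joint arm with a two-finger parallel gripper is mounted at the origin on the work surface. World frame = base frame: x ahead of the robot, y to its left, z up, the work surface at z = 0. Lengths are in m, angles in rad, forces in N, time in s.
With the tool pointing down it reaches from about 0.375 to 0.975 m from the base axis. Payload 3.8 kg.
Tool frame: the origin (TCP) lies on the mounting face of the last link; the fingertips stand 173 mm ahead of it and the grasp point (between the pads) lies 155 mm ahead of it; z points along the fingers, y is the line along which they close (so a half turn about z gives the same grasp; the last joint's range is limited). The gripper opens to 85 mm and grips with 20 to 120 N. Pads are 22 mm wide; open, the fingers measure 114 mm over their backs; the gripper's body (76 mm by 85 mm) begins 54 mm behind the grasp point. The pads swing forward as they close: fully open they stand 13 mm farther back than shut.
Start: joints at [-1.353, 0.264, 1.604, -0, 1.274, -0.037], TCP at [0.17, -0.653, 0.405] pointing down, gripper open.
Joint ranges: [-2.63, 2.63], [-0.94, 2.18], [0.31, 2.57], [-1.31, 4.45], [0, 2.66], [-2.55, 2.55]. Speed limits (rad/s): [2.57, 2.57, 3.14, 3.14, 3.14, 3.14].

## Interface

Orientations are given as a rotation vector (axis times angle).
In Python, from workcell import bot gives the robot as it stands.
- The arm moves only by the tool drive_tool, never from a script. Its argument "increments" is a list of rows, each an object with "delta_pos": the shift along the tool's x, y, z in mm, a list of three; "turn": the turn about the tool's z in rad; "jaw": the opening, from -1 (shut) to 1 (fully open). A call has 1 to 8 rows; each row shifts and turns the commanded pose from where the row before left it, along the tool's axes as they then stand; what a row does not reach is not made up. A row lasts 1/12 s, in which the tool goes at most 41.7 mm and 7.16 degrees, less where a joint would pass 70% of its speed; a pose out of reach is approached as far as the arm can. A call is refused whole if a number of a shift passes 41.7 or a number of a turn 0.125, either way. A call with a gripper value outside its range is refused whole. The fingers move at their own pace and stop on an object; "grip_force" is the grip in N (left out, the last holds). Time passes only in rows, so rows that do not move let the fingers close. It gives the time, the measured TCP pose, the force, the opening and the grip force at its end, in the units of the state.
- bot.read_state(): the state, without advancing time (a new reading comes with each control period).
- bot.read_camera(name): name is "side" or "top"; returns a dict with "pixels" (480x640x3 uint8, red, green, blue), "fovy" (degrees; the focal length in pixels is half the picture's height over the tangent of half this angle, whatever the lens; pixels are square), "cx", "cy" (the principal point, pixels), "camera_from_world" (4x4, takes a point from world to camera coordinates). Camera axes: x right, y down, z forward; pixel columns grow to the right and rows downward; lengths in m; the calibration is good to about 2 mm. A picture is of the moment at which its call begins. There is no depth.
- bot.finish_job(): hands the job in; it is judged then, once.
The state is a dict: "time": time; "q": joint angles; "joint_vel": joint speeds; "joint_torque": joint torques, N m; "tool_pos": TCP position; "tcp_rot": TCP orientation; "wrist_force": force on the tool from outside, world axes, zero at the start; "torque": the same for the moment, N m; "width": opening from 0.0 (shut) to 1.0 (fully open); "grip_force": force on a finger pad.
Only numpy, scipy, OpenCV 4.12 (cv2) and the standard library are available. Lean on these libraries where they do the work, as an engineer would, in place of code of your own. Each camera call takes 0.05 s, during which the arm holds its last target. There are 200 camera calls.

## Working session

There is one attempt and no reset: what is moved stays moved. The work goes in short steps, Python scripts to look and compute and a tool call to move; the robot and the scene stay as the last step left them, time stands still between calls to the robot, and variables do not carry over. Pictures are saved under pics/ and viewed, at most 10 in all, crops included, and the job is handed in when it is done.

Besides the shell and the picture viewer there is one more tool, called after ">>>" as a command line: name --argument value ..., lists and objects as JSON in quotes. drive_tool: Moves the arm, as the interface text tells. Its arguments: {"type":"object","properties":{"increments":{"type":"array"},"grip_force":{"type":"number"}},"required":["increments"]}

```bash
mkdir -p pics
python3 - <<'E'
from workcell import bot
import cv2,numpy as np,pickle
s=bot.read_state();print(s)
for n in("top","side"):
    c=bot.read_camera(n);pickle.dump(c,open(f"pics/{n}.pkl","wb"))
    cv2.imwrite(f"pics/{n}0.png",c["pixels"][:,:,::-1]);print(n,c["fovy"],c["cx"],c["cy"],c["camera_from_world"].round(3).tolist())
    print([k for k in c])
E
```

```text
{'time': 0.0, 'q': array([-1.35290386e+00,  2.64800629e-01,  1.60539406e+00, -1.40638060e-05,
        1.27369999e+00, -3.69167491e-02]), 'joint_vel': array([ 3.95891061e-04,  8.31331023e-05, -7.90102580e-04,  4.06054941e-04,
        8.52260146e-04, -1.50106364e-03]), 'joint_torque': array([-5.56768628e-04, -5.15117598e+01, -3.67309678e+01,  1.11611797e-05,
        1.28143933e-02, -7.12991181e-06]), 'tool_pos': array([ 0.17005173, -0.65287352,  0.40331875]), 'tcp_rot': array([-3.11385640e+00, -3.98886730e-01,  3.47534331e-04]), 'wrist_force': array([-0.69707385,  0.0629246 ,  0.25423835]), 'torque': array([-0.02639507,  0.00042539,  0.00370219]), 'grip_force': 0.0, 'width': 1.0034811619896002}
top 51.14459960928233 316.80510079202793 233.2673807144756 [[0.024, -1.0, -0.005, -0.016], [-0.98, -0.023, -0.197, 0.531], [0.197, 0.009, -0.98, 1.051], [0.0, 0.0, 0.0, 1.0]]
['pixels', 'fovy', 'cx', 'cy', 'camera_from_world']
side 42.307255440073035 313.59920646779403 239.26250984439523 [[-0.919, 0.395, 0.016, 0.488], [0.239, 0.588, -0.773, -0.059], [-0.315, -0.706, -0.634, 1.618], [0.0, 0.0, 0.0, 1.0]]
['pixels', 'fovy', 'cx', 'cy', 'camera_from_world']
```

View pics/top0.png

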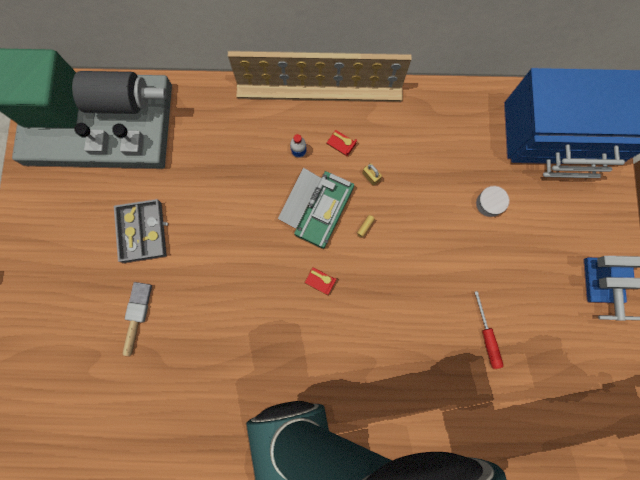

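View pics/side0.png

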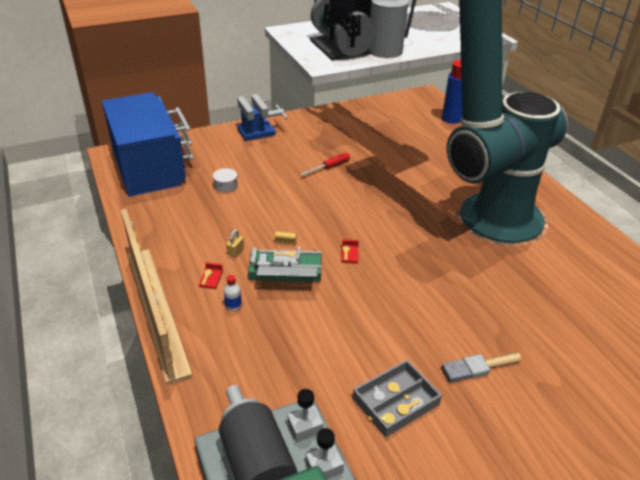

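Top view: the green fixture is at (322,208), with its thumb plate on the left at (300,197). Bottle is at (298,146), padlock (372,174), barrel (366,226), and tin, screwdriver, brush and tray are farther off. Carrier candidates: the steel plate with key in the fixture channel (325,208), a red look-alike (341,143) and another red one (320,281). I choose the steel one in the channel and check it in a close crop.

Run:
```python
import cv2
a=cv2.imread("pics/top0.png")[160:255,270:390]; b=cv2.imread("pics/side0.png")[235:300,235:335]
a=cv2.resize(a,None,fx=5,fy=5,interpolation=cv2.INTER_CUBIC)
cv2.imwrite("pics/cropt.png",a)
cv2.imwrite("pics/crops.png",cv2.resize(b,None,fx=6,fy=6,interpolation=cv2.INTER_CUBIC))
```

```text
(no output)
```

View pics/cropt.png

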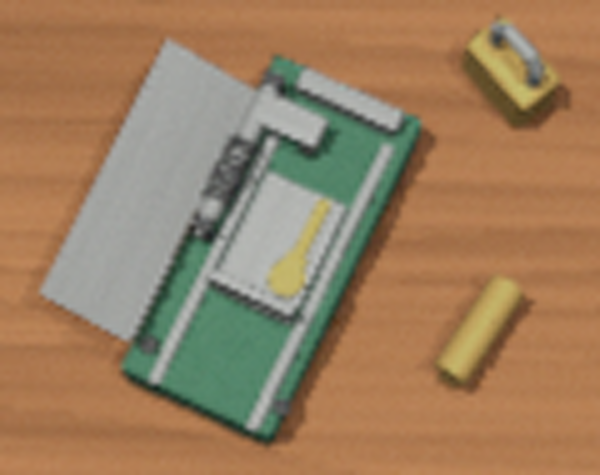

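View pics/crops.png

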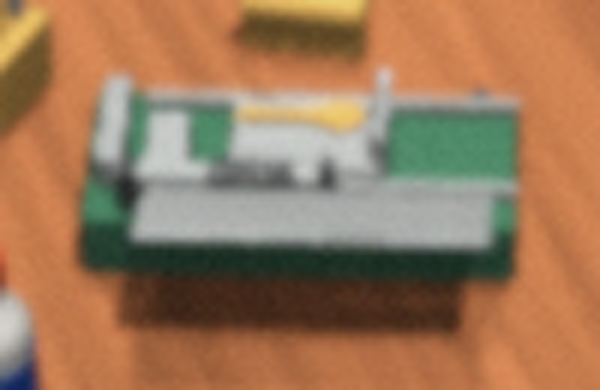

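The crop confirms the choice: the steel carrier with its brass key lies in the channel, its rear lip at crop (210–300, 280–315). The foot is ahead of it at (295,125), the end stop at (350,100), and the thumb plate on the left (corners (40,295), (167,40), (262,95), (130,342)). Now I fit the fixture pose.

```bash
cat > h.py <<'E'
import numpy as np,pickle,cv2
from scipy.optimize import least_squares
def K(c):
    f=240/np.tan(np.radians(c["fovy"])/2);return f
def proj(c,P):
    P=np.atleast_2d(P);q=P@c["camera_from_world"][:3,:3].T+c["camera_from_world"][:3,3]
    return q[:,:2]/q[:,2:]*K(c)+[c["cx"],c["cy"]]
def ray(c,uv,z):
    M=c["camera_from_world"];R,t=M[:3,:3],M[:3,3];o=-R.T@t
    d=R.T@np.r_[(np.array(uv)-[c["cx"],c["cy"]])/K(c),1];return o+d*(z-o[2])/d[2]
def w2f(p,x): # world->fixture
    c,s=np.cos(p[2]),np.sin(p[2]);d=np.array(x)[...,:2]-p[:2];return d@np.array([[c,-s],[s,c]])
def f2w(p,x):
    x=np.atleast_2d(x);c,s=np.cos(p[2]),np.sin(p[2]);return np.c_[x[:,:2]@np.array([[c,s],[-s,c]])+p[:2],x[:,2]]
E
python3 - <<'E'
from h import *
T=pickle.load(open("pics/top.pkl","rb"));S=pickle.load(open("pics/side.pkl","rb"))
ct=lambda u,v:((u+.5)/5-.5+270,(v+.5)/5-.5+160)
cs=lambda u,v:((u+.5)/6-.5+235,(v+.5)/6-.5+235)
# plate corners, fixture coords at rest
F=np.array([[-95,83.7,61.5],[35,83.7,61.5],[-95,39.7,45],[35,39.7,45]])/1e3
ut=np.array([ct(40,295),ct(167,40),ct(130,342),ct(258,93)])
us=np.array([cs(490,247),cs(132,240)])
W=np.array([ray(T,u,f[2]) for u,f in zip(ut,F)]);print("plate sides",np.linalg.norm(W[0]-W[1]),np.linalg.norm(W[0]-W[2]))
def res(p): return np.r_[(proj(T,f2w(p,F))-ut).ravel(),(proj(S,f2w(p,F[:2]))-us).ravel()]
p0=[*W.mean(0)[:2],-.44];r=least_squares(res,p0);p=r.x
print("pose",p.round(4),"res px",r.fun.round(1))
pt=least_squares(lambda p:res(p)[:8],p0).x;print("top only",pt.round(4))
for n,u,z in [("railR top",(388,147),.035),("railR bot",(255,428),.035),("railL top",(270,140),.035),("railL bot",(155,382),.035),
 ("lip top L",(210,280),.054),("lip top R",(297,314),.054),("front L",(272,172),.038),("front R",(347,205),.038),("foot end",(325,130),.04),("stop R",(403,120),.046),("base BL",(122,375),.03),("base BR",(270,440),.03)]:
    print(n,(w2f(p,ray(T,ct(*u),z))*1e3).round(1))
print("side lip top",(w2f(p,ray(S,cs(384,72),.054))*1e3).round(1), "side stop top",(w2f(p,ray(S,cs(118,78),.046))*1e3).round(1))
s=__import__("workcell").bot.read_state()
tgt=f2w(p,[[-62e-3,31e-3,0]])[0];print("tgt",tgt,"dist",np.hypot(*tgt[:2]))
from scipy.spatial.transform import Rotation as Ro
R=Ro.from_rotvec(s["tcp_rot"]).as_matrix();print(R.round(3));yaw=np.arctan2(R[1,0],R[0,0]);print("turn",yaw-p[2])
print("tool delta",(R.T@(tgt-s["tool_pos"])*1e3).round())
pickle.dump(p,open("p.pkl","wb"))
E
```

```text
plate sides 0.1295593355502401 0.04580891522625087
pose [ 0.6135 -0.031  -0.4234] res px [-0.5 -0.4 -0.  -0.4 -0.2  0.2 -0.5 -0.6  0.4 -1.   0.1 -1.2]
top only [ 0.6129 -0.0316 -0.424 ]
railR top [ 39.5 -25.1]
railR bot [-103.8  -26.5]
railL top [19.3 24.8]
railL bot [-104.3   22.8]
lip top L [-55.4  18.8]
lip top R [-52.8 -22.6]
front L [ 5.3 17.1]
front R [  6.  -20.1]
foot end [33.   3.7]
stop R [ 50.7 -26.7]
base BL [-107.    38.2]
base BR [-105.   -34.5]
side lip top [-52.1 -18.6] side stop top [ 50.5 -20.7]
tgt [0.56974689 0.0227853  0.        ] dist 0.5702023195071994
[[ 0.968  0.252 -0.   ]
 [ 0.252 -0.968  0.002]
 [ 0.    -0.002 -1.   ]]
turn 0.6781319807698579
tool delta [ 557. -552.  405.]
```

>>> drive_tool --increments '[{"delta_pos": [27, -28, 0], "turn": 0, "jaw": 0.13}, {"delta_pos": [27, -28, 0], "turn": 0, "jaw": 0.13}, {"delta_pos": [27, -28, 0], "turn": 0, "jaw": 0.13}, {"delta_pos": [27, -28, 0], "turn": 0, "jaw": 0.13}, {"delta_pos": [27, -28, 0], "turn": 0, "jaw": 0.13}, {"delta_pos": [27, -28, 0], "turn": 0, "jaw": 0.13}, {"delta_pos": [27, -28, 0], "turn": 0, "jaw": 0.13}, {"delta_pos": [27, -28, 0], "turn": 0, "jaw": 0.13}]' --grip_force 40

```text
time: 0.77
tool_pos: [0.323, -0.3801, 0.4042]
tcp_rot: [-3.116, -0.398, 0.0]
wrist_force: [1.0, -0.5, -0.2]
width: 0.566
grip_force: 0.0
```

>>> drive_tool --increments '[{"delta_pos": [27, -28, 0], "turn": 0, "jaw": 0.13}, {"delta_pos": [27, -28, 0], "turn": 0, "jaw": 0.13}, {"delta_pos": [27, -28, 0], "turn": 0, "jaw": 0.13}, {"delta_pos": [27, -28, 0], "turn": 0, "jaw": 0.13}, {"delta_pos": [27, -28, 0], "turn": 0, "jaw": 0.13}, {"delta_pos": [27, -28, 0], "turn": 0, "jaw": 0.13}, {"delta_pos": [27, -28, 0], "turn": 0, "jaw": 0.13}, {"delta_pos": [27, -28, 0], "turn": 0, "jaw": 0.13}]'

```text
time: 1.43
tool_pos: [0.4755, -0.1088, 0.4044]
tcp_rot: [-3.116, -0.399, 0.0]
wrist_force: [0.5, -0.3, -0.5]
width: 0.566
grip_force: 0.0
```

>>> drive_tool --increments '[{"delta_pos": [27, -28, 0], "turn": 0, "jaw": 0.13}, {"delta_pos": [27, -28, 0], "turn": 0, "jaw": 0.13}, {"delta_pos": [0, 0, 10], "turn": 0.113, "jaw": 0.13}, {"delta_pos": [0, 0, 10], "turn": 0.113, "jaw": 0.13}, {"delta_pos": [0, 0, 10], "turn": 0.113, "jaw": 0.13}, {"delta_pos": [0, 0, 10], "turn": 0.113, "jaw": 0.13}, {"delta_pos": [0, 0, 10], "turn": 0.113, "jaw": 0.13}, {"delta_pos": [0, 0, 10], "turn": 0.113, "jaw": 0.13}]'

```text
time: 2.1
tool_pos: [0.5131, -0.0428, 0.3437]
tcp_rot: [3.07, -0.668, -0.001]
wrist_force: [0.5, -0.3, 0.6]
width: 0.563
grip_force: 0.0
```

```bash
cat > st.py <<'E'
from h import *
from workcell import bot
from scipy.spatial.transform import Rotation as Ro
def st():
    s=bot.read_state();p=pickle.load(open("p.pkl","rb"));R=Ro.from_rotvec(s["tcp_rot"]).as_matrix()
    c,sn=np.cos(p[2]),np.sin(p[2]);f=s["wrist_force"]
    print("t",round(s["time"],2),"fix xy",(w2f(p,s["tool_pos"])*1e3).round(1),"z",round(s["tool_pos"][2]*1e3,1),"dyaw",round(np.arctan2(R[1,0],R[0,0])-p[2],4),"tilt",R[:2,2].round(3),"w",round(s["width"],3),"q6",s["q"][5].round(2),
      "F fix",np.array([c*f[0]+sn*f[1],-sn*f[0]+c*f[1],f[2]]).round(1))
    return s,p
E
python3 -c "
from st import *
s,p=st()"
```

```text
t 2.1 fix xy [-86.7 -52. ] z 343.7 dyaw -0.005 tilt [-0.001  0.   ] w 0.563 q6 1.87 F fix [ 0.6 -0.1  0.6]
```

>>> drive_tool --increments '[{"delta_pos": [2, -28, 0], "turn": 0, "jaw": 0.13}, {"delta_pos": [2, -27, 0], "turn": 0, "jaw": 0.13}, {"delta_pos": [2, -27, 0], "turn": 0, "jaw": 0.13}, {"delta_pos": [0, 0, 25], "turn": 0, "jaw": 0.13}, {"delta_pos": [0, 0, 25], "turn": 0, "jaw": 0.13}, {"delta_pos": [0, 0, 25], "turn": 0, "jaw": 0.13}, {"delta_pos": [0, 0, 20], "turn": 0, "jaw": 0.13}, {"delta_pos": [0, 0, 0], "turn": 0, "jaw": 0.13}]'

```text
time: 2.77
tool_pos: [0.5497, 0.0294, 0.2444]
tcp_rot: [3.069, -0.659, -0.015]
wrist_force: [-1.5, -0.3, -0.5]
width: 0.563
grip_force: 0.0
```

```bash
python3 -c "
from st import *
s,p=st()
im=[]
for n,(u,v),k in (('side',(200,190),4),('top',(260,150),4)):
    c=bot.read_camera(n);pickle.dump(c,open(f'pics/{n}1.pkl','wb'))
    a=c['pixels'][v:v+130,u:u+150,::-1];im.append(cv2.resize(a,(400*3//2,520),interpolation=3)[:, :])
cv2.imwrite('pics/n1.png',cv2.resize(np.hstack(im),(800,347)))
"
```

```text
t 2.77 fix xy [-83.   28.8] z 244.4 dyaw 0.0004 tilt [-0.01 -0.  ] w 0.563 q6 2.0 F fix [-1.2 -0.9 -0.5]
```

View pics/n1.png

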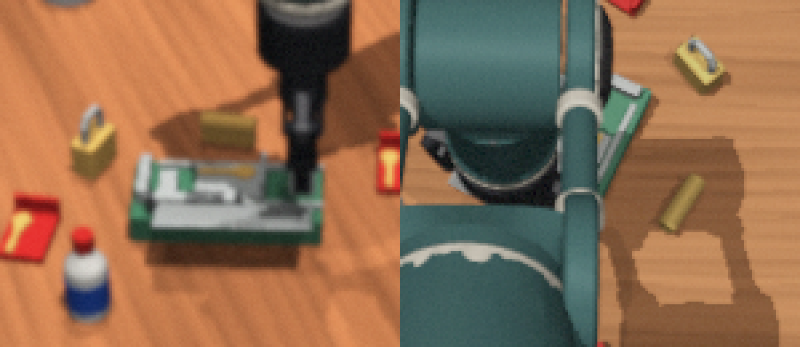

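The side view (left half) shows the fingers behind the lip, over the rear of the channel and the thumb plate, clear of both. Next I nudge forward and go down.

>>> drive_tool --increments '[{"delta_pos": [2, -1, 5], "turn": 0, "jaw": 0.13}, {"delta_pos": [1, 0, 5], "turn": 0, "jaw": 0.13}, {"delta_pos": [0, 0, 5], "turn": 0, "jaw": 0.13}, {"delta_pos": [0, 0, 0], "turn": 0, "jaw": 0.13}]'

```text
time: 3.2
tool_pos: [0.5557, 0.0289, 0.2344]
tcp_rot: [3.071, -0.66, -0.0]
wrist_force: [0.2, 0.3, 0.1]
width: 0.567
grip_force: 0.0
```

```bash
python3 -c "
from st import *
s,p=st()"
```

```text
t 3.2 fix xy [-77.3  30.8] z 234.4 dyaw 0.0001 tilt [-0.  0.] w 0.567 q6 2.0 F fix [0.  0.4 0.1]
```

>>> drive_tool --increments '[{"delta_pos": [0, 0, 3], "turn": 0, "jaw": 0.13}, {"delta_pos": [0, 0, 3], "turn": 0, "jaw": 0.13}, {"delta_pos": [0, 0, 0], "turn": 0, "jaw": 0.13}, {"delta_pos": [0, 0, 0], "turn": 0, "jaw": 0.13}]'

```text
time: 3.53
tool_pos: [0.5555, 0.029, 0.2285]
tcp_rot: [3.071, -0.66, -0.001]
wrist_force: [-0.6, -0.6, 0.0]
width: 0.567
grip_force: 0.0
```

```bash
python3 -c "
from st import *
s,p=st()"
```

```text
t 3.53 fix xy [-77.5  30.8] z 228.5 dyaw 0.0002 tilt [-0.  0.] w 0.567 q6 2.0 F fix [-0.3 -0.7  0. ]
```

>>> drive_tool --increments '[{"delta_pos": [0, 0, 2], "turn": 0, "jaw": 0.13}, {"delta_pos": [0, 0, 2], "turn": 0, "jaw": 0.13}, {"delta_pos": [0, 0, 0], "turn": 0, "jaw": 0.13}]'

```text
time: 3.78
tool_pos: [0.5555, 0.029, 0.2243]
tcp_rot: [3.071, -0.66, -0.001]
wrist_force: [0.1, 0.4, 0.0]
width: 0.561
grip_force: 0.0
```

>>> drive_tool --increments '[{"delta_pos": [0, 0, 2], "turn": 0, "jaw": 0.13}, {"delta_pos": [0, 0, 2], "turn": 0, "jaw": 0.13}, {"delta_pos": [0, 0, 0], "turn": 0, "jaw": 0.13}]'

```text
time: 4.03
tool_pos: [0.5559, 0.0293, 0.2209]
tcp_rot: [-3.071, 0.66, -0.001]
wrist_force: [-1.9, 1.9, 4.4]
width: 0.565
grip_force: 1.9
```

>>> drive_tool --increments '[{"delta_pos": [0, 0, 2], "turn": 0, "jaw": 0.13}, {"delta_pos": [0, 0, 2], "turn": 0, "jaw": 0.13}, {"delta_pos": [0, 0, 0], "turn": 0, "jaw": 0.13}]'

```text
time: 4.28
tool_pos: [0.5561, 0.0293, 0.2171]
tcp_rot: [-3.071, 0.66, -0.002]
wrist_force: [-0.4, 2.2, 4.4]
width: 0.564
grip_force: 2.6
```

>>> drive_tool --increments '[{"delta_pos": [0, 0, 2], "turn": 0, "jaw": 0.13}, {"delta_pos": [0, 0, 2], "turn": 0, "jaw": 0.13}, {"delta_pos": [0, 0, 0], "turn": 0, "jaw": 0.13}]'

```text
time: 4.53
tool_pos: [0.5561, 0.0293, 0.2135]
tcp_rot: [-3.071, 0.66, -0.001]
wrist_force: [-2.8, 2.0, 7.8]
width: 0.565
grip_force: 3.7
```

>>> drive_tool --increments '[{"delta_pos": [0, 0, 1], "turn": 0, "jaw": 0.13}, {"delta_pos": [0, 0, 1], "turn": 0, "jaw": 0.13}, {"delta_pos": [0, 0, 0], "turn": 0, "jaw": 0.13}]'

```text
time: 4.78
tool_pos: [0.5563, 0.0293, 0.2131]
tcp_rot: [-3.071, 0.659, -0.001]
wrist_force: [-6.2, 1.7, 16.7]
width: 0.567
grip_force: 8.2
```

>>> drive_tool --increments '[{"delta_pos": [0, 0, 1], "turn": 0, "jaw": 0.13}, {"delta_pos": [0, 0, 0], "turn": 0, "jaw": 0.13}, {"delta_pos": [0, 0, 0], "turn": 0, "jaw": 0.13}]'

```text
time: 5.03
tool_pos: [0.5563, 0.0294, 0.2128]
tcp_rot: [-3.071, 0.659, -0.001]
wrist_force: [-8.2, 1.5, 21.8]
width: 0.565
grip_force: 10.8
```

Plate is fully down (stalls at z = 213, force rising to 22 N). Now I push forward.

>>> drive_tool --increments '[{"delta_pos": [2, 0, 0], "turn": 0, "jaw": 0.13}, {"delta_pos": [2, 0, 0], "turn": 0, "jaw": 0.13}, {"delta_pos": [2, 0, 0], "turn": 0, "jaw": 0.13}, {"delta_pos": [2, 0, 0], "turn": 0, "jaw": 0.13}, {"delta_pos": [2, 0, 0], "turn": 0, "jaw": 0.13}, {"delta_pos": [2, 0, 0], "turn": 0, "jaw": 0.13}, {"delta_pos": [2, 0, 0], "turn": 0, "jaw": 0.13}, {"delta_pos": [2, 0, 0], "turn": 0, "jaw": 0.13}]'

```text
time: 5.7
tool_pos: [0.5694, 0.0237, 0.2127]
tcp_rot: [-3.07, 0.659, 0.007]
wrist_force: [-17.9, 8.1, 29.5]
width: 0.564
grip_force: 15.0
```

```bash
python3 -c "
from st import *
s,p=st()
c=bot.read_camera('side')
cv2.imwrite('pics/n2.png',cv2.resize(c['pixels'][225:305,230:340,::-1],None,fx=6,fy=6,interpolation=3))
"
```

```text
t 5.7 fix xy [-62.7  31.7] z 212.7 dyaw 0.0004 tilt [-0.004  0.003] w 0.564 q6 1.99 F fix [-19.6   0.1  29.5]
```

View pics/n2.png

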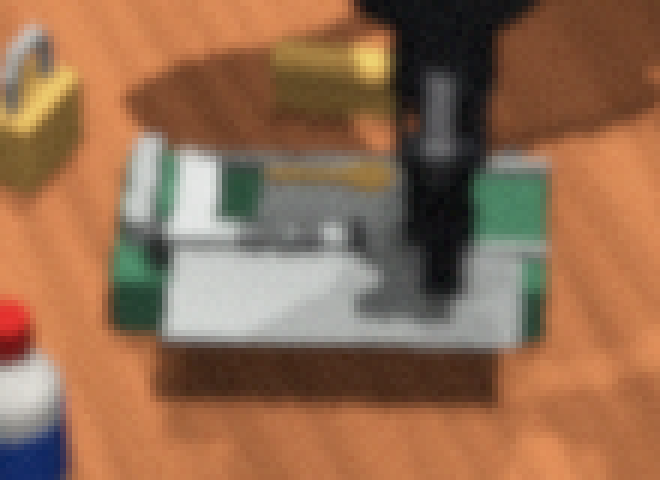

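The plate is level at (340,300), the foot up at (195,190), and the finger is at the lip (410,190). I ease the down-force slightly and keep pushing.

>>> drive_tool --increments '[{"delta_pos": [2, 0, -0.5], "turn": 0, "jaw": 0.13}, {"delta_pos": [2, 0, -0.5], "turn": 0, "jaw": 0.13}, {"delta_pos": [2, 0, 0], "turn": 0, "jaw": 0.13}, {"delta_pos": [2, 0, 0], "turn": 0, "jaw": 0.13}, {"delta_pos": [2, 0, 0], "turn": 0, "jaw": 0.13}, {"delta_pos": [2, 0, 0], "turn": 0, "jaw": 0.13}, {"delta_pos": [2, 0, 0], "turn": 0, "jaw": 0.13}, {"delta_pos": [2, 0, 0], "turn": 0, "jaw": 0.13}]'

```text
time: 6.42
tool_pos: [0.5839, 0.017, 0.2131]
tcp_rot: [-3.07, 0.659, 0.007]
wrist_force: [-12.6, 5.1, 22.6]
width: 0.568
grip_force: 11.5
```

```bash
python3 -c "
from st import *
s,p=st()"
```

```text
t 6.42 fix xy [-46.7  31.5] z 213.1 dyaw 0.0003 tilt [-0.004  0.002] w 0.568 q6 1.98 F fix [-13.6  -0.6  22.6]
```

>>> drive_tool --increments '[{"delta_pos": [2, 0, 0], "turn": 0, "jaw": 0.13}, {"delta_pos": [2, 0, 0], "turn": 0, "jaw": 0.13}, {"delta_pos": [2, 0, 0], "turn": 0, "jaw": 0.13}, {"delta_pos": [2, 0, 0], "turn": 0, "jaw": 0.13}, {"delta_pos": [2, 0, 0], "turn": 0, "jaw": 0.13}, {"delta_pos": [2, 0, 0], "turn": 0, "jaw": 0.13}, {"delta_pos": [2, 0, 0], "turn": 0, "jaw": 0.13}]'

```text
time: 7.0
tool_pos: [0.5967, 0.0112, 0.2132]
tcp_rot: [-3.07, 0.659, 0.007]
wrist_force: [-13.0, 4.5, 22.2]
width: 0.568
grip_force: 11.5
```

>>> drive_tool --increments '[{"delta_pos": [1, 0, 0], "turn": 0, "jaw": 0.13}, {"delta_pos": [1, 0, 0], "turn": 0, "jaw": 0.13}, {"delta_pos": [1, 0, 0], "turn": 0, "jaw": 0.13}]'

```text
time: 7.25
tool_pos: [0.598, 0.0107, 0.2131]
tcp_rot: [-3.07, 0.659, 0.015]
wrist_force: [-19.3, 9.7, 29.4]
width: 0.566
grip_force: 15.0
```

```bash
python3 -c "
from st import *
s,p=st()
c=bot.read_camera('side')
cv2.imwrite('pics/n3.png',cv2.resize(c['pixels'][225:305,230:340,::-1],None,fx=6,fy=6,interpolation=3))
"
```

```text
t 7.25 fix xy [-31.2  31.6] z 213.1 dyaw 0.0003 tilt [-0.009  0.004] w 0.566 q6 1.97 F fix [-21.6   0.9  29.4]
```

View pics/n3.png

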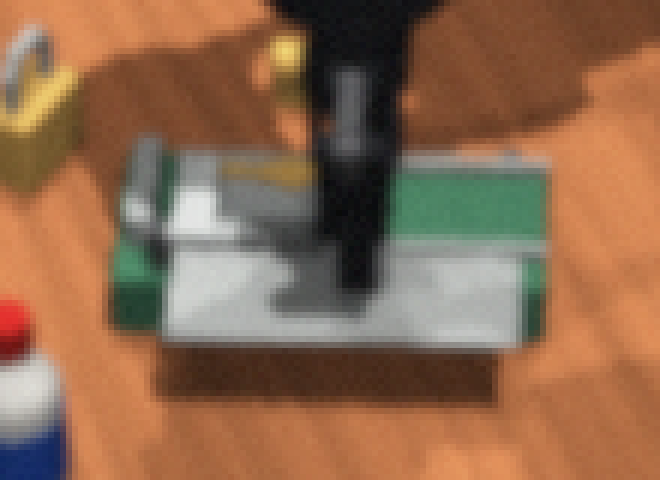

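The finger is at x ≈ -31, about 5 mm short of nominal home. A dark green strip still shows between stop and foot at (170,165), so it may not be home yet. I push on gently.

>>> drive_tool --increments '[{"delta_pos": [1, 0, -0.5], "turn": 0, "jaw": 0.13}, {"delta_pos": [1, 0, 0], "turn": 0, "jaw": 0.13}, {"delta_pos": [0, 0, 0], "turn": 0, "jaw": 0.13}]'

```text
time: 7.55
tool_pos: [0.6012, 0.0092, 0.2133]
tcp_rot: [-3.07, 0.659, 0.006]
wrist_force: [-11.4, 4.4, 20.2]
width: 0.568
grip_force: 10.1
```

```bash
python3 -c "
from st import *
s,p=st();print(s['torque'])"
```

```text
t 7.55 fix xy [-27.7  31.5] z 213.3 dyaw 0.0005 tilt [-0.004  0.002] w 0.568 q6 1.97 F fix [-12.2  -0.6  20.2]
[1.32679973 1.71104597 0.29555035]
```

It was only stick-slip: it moved on to -27.7. Continuing to the stop.

>>> drive_tool --increments '[{"delta_pos": [1, 0, 0], "turn": 0, "jaw": 0.13}, {"delta_pos": [1, 0, 0], "turn": 0, "jaw": 0.13}, {"delta_pos": [1, 0, 0], "turn": 0, "jaw": 0.13}, {"delta_pos": [0, 0, 0], "turn": 0, "jaw": 0.13}]'

```text
time: 7.88
tool_pos: [0.6023, 0.0088, 0.2131]
tcp_rot: [-3.07, 0.659, 0.016]
wrist_force: [-19.5, 8.9, 26.6]
width: 0.563
grip_force: 13.4
```

```bash
python3 -c "
from st import *
s,p=st();print(s['torque'])"
```

```text
t 7.88 fix xy [-26.6  31.6] z 213.1 dyaw 0.0005 tilt [-0.01   0.004] w 0.563 q6 1.96 F fix [-21.4   0.1  26.6]
[2.0796009  2.78731875 0.44708454]
```

>>> drive_tool --increments '[{"delta_pos": [1, 0, -0.5], "turn": 0, "jaw": 0.13}, {"delta_pos": [1, 0, 0], "turn": 0, "jaw": 0.13}, {"delta_pos": [0, 0, 0], "turn": 0, "jaw": 0.13}]'

```text
time: 8.13
tool_pos: [0.6053, 0.0073, 0.2134]
tcp_rot: [-3.07, 0.66, 0.009]
wrist_force: [-12.5, 5.8, 18.3]
width: 0.566
grip_force: 10.4
```

```bash
python3 -c "
from st import *
s,p=st();print(s['torque'])
c=bot.read_camera('side')
cv2.imwrite('pics/n4.png',cv2.resize(c['pixels'][235:285,240:310,::-1],None,fx=10,fy=10,interpolation=3))
"
```

```text
t 8.13 fix xy [-23.2  31.5] z 213.4 dyaw 0.0 tilt [-0.005  0.002] w 0.566 q6 1.96 F fix [-13.8   0.1  18.3]
[1.41782448 1.86853022 0.16253277]
```

View pics/n4.png

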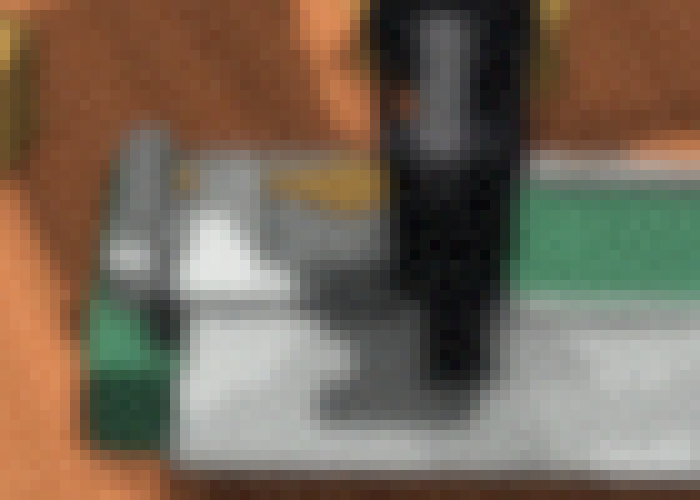

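No green is left between stop (145,200) and foot (225,220); the key tip shows at (185,175). The carrier is at or very near home, so I press for a firm seat.

>>> drive_tool --increments '[{"delta_pos": [1, 0, 0], "turn": 0, "jaw": 0.13}, {"delta_pos": [1, 0, 0], "turn": 0, "jaw": 0.13}, {"delta_pos": [1, 0, 0], "turn": 0, "jaw": 0.13}, {"delta_pos": [0, 0, 0], "turn": 0, "jaw": 0.13}]'

```text
time: 8.52
tool_pos: [0.6064, 0.0069, 0.2133]
tcp_rot: [-3.069, 0.66, 0.019]
wrist_force: [-18.8, 9.5, 26.1]
width: 0.568
grip_force: 14.6
```

```bash
python3 -c "
from st import *
s,p=st();print(s['torque'])"
```

```text
t 8.52 fix xy [-22.1  31.6] z 213.3 dyaw -0.0004 tilt [-0.011  0.004] w 0.568 q6 1.96 F fix [-21.    0.9  26.1]
[2.03544214 2.97739318 0.14994214]
```

>>> drive_tool --increments '[{"delta_pos": [1, 0, 0], "turn": 0, "jaw": 0.13}, {"delta_pos": [1, 0, 0], "turn": 0, "jaw": 0.13}, {"delta_pos": [0, 0, 0], "turn": 0, "jaw": 0.13}]'

```text
time: 8.77
tool_pos: [0.607, 0.0067, 0.2133]
tcp_rot: [-3.069, 0.661, 0.025]
wrist_force: [-23.7, 11.9, 29.9]
width: 0.564
grip_force: 16.8
```

```bash
python3 -c "
from st import *
s,p=st();print(s['torque'])"
```

```text
t 8.77 fix xy [-21.4  31.6] z 213.3 dyaw -0.0006 tilt [-0.015  0.006] w 0.564 q6 1.96 F fix [-26.5   1.1  29.9]
[2.41299291 3.81350128 0.12158476]
```

The moment split puts about 11 N on the carrier finger, against about 1 N while sliding, and the tip has stalled at the nominal home position, so the carrier is home. I back the finger off the lip with the plate still held down, then look.

>>> drive_tool --increments '[{"delta_pos": [-2, 0, 0.5], "turn": 0, "jaw": 0.13}, {"delta_pos": [-2, 0, 0.5], "turn": 0, "jaw": 0.13}, {"delta_pos": [-2, 0, 0], "turn": 0, "jaw": 0.13}, {"delta_pos": [-2, 0, 0], "turn": 0, "jaw": 0.13}, {"delta_pos": [-2, 0, 0], "turn": 0, "jaw": 0.13}, {"delta_pos": [-2, 0, 0], "turn": 0, "jaw": 0.13}, {"delta_pos": [0, 0, 0], "turn": 0, "jaw": 0.13}]'

```text
time: 9.35
tool_pos: [0.6026, 0.0083, 0.2135]
tcp_rot: [-3.071, 0.659, -0.013]
wrist_force: [2.6, -1.5, 9.3]
width: 0.561
grip_force: 4.6
```

```bash
python3 -c "
from st import *
s,p=st();print(s['torque'])
c=bot.read_camera('side')
cv2.imwrite('pics/n5.png',cv2.resize(c['pixels'][235:285,240:310,::-1],None,fx=10,fy=10,interpolation=3))
"
```

```text
t 9.35 fix xy [-26.1  31.3] z 213.5 dyaw 0.0004 tilt [ 0.008 -0.001] w 0.561 q6 1.97 F fix [ 3.  -0.3  9.3]
[-0.12011647 -0.41267042 -0.08382849]
```

View pics/n5.png

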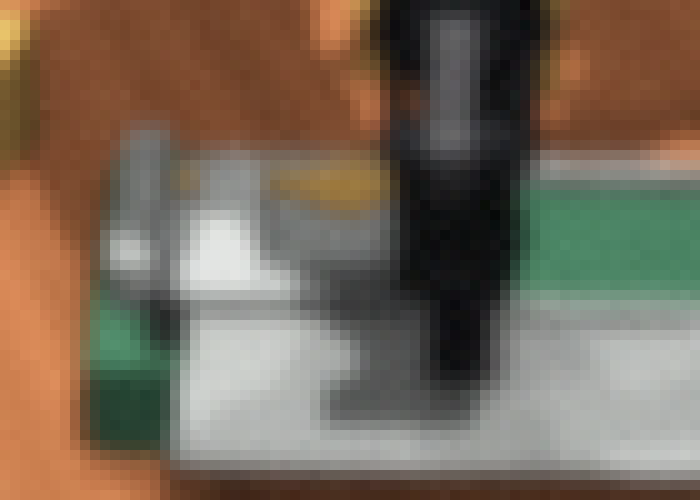

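The carrier is still against the stop, with the key tip at (185,175) as before. The finger has unloaded but hardly moved back yet, so I back off a bit more.

>>> drive_tool --increments '[{"delta_pos": [-2, 0, 0.5], "turn": 0, "jaw": 0.13}, {"delta_pos": [-2, 0, 0.5], "turn": 0, "jaw": 0.13}, {"delta_pos": [-2, 0, 0.5], "turn": 0, "jaw": 0.13}, {"delta_pos": [-2, 0, 0], "turn": 0, "jaw": 0.13}, {"delta_pos": [0, 0, 0], "turn": 0, "jaw": 0.13}]'

```text
time: 9.82
tool_pos: [0.5971, 0.0113, 0.2134]
tcp_rot: [-3.07, 0.66, -0.021]
wrist_force: [5.5, -2.8, 9.5]
width: 0.566
grip_force: 5.2
```

```bash
python3 -c "
from st import *
s,p=st();print(s['torque'])
"
```

```text
t 9.82 fix xy [-32.3  31.8] z 213.4 dyaw -0.0002 tilt [ 0.013 -0.002] w 0.566 q6 1.97 F fix [ 6.2 -0.2  9.5]
[-0.18703403 -0.99981257 -0.12522799]
```

Finger is clear of the lip. I let the clip up slowly, then leave.

>>> drive_tool --increments '[{"delta_pos": [0, 0, -2], "turn": 0, "jaw": 0.13}, {"delta_pos": [0, 0, -2], "turn": 0, "jaw": 0.13}, {"delta_pos": [0, 0, -2], "turn": 0, "jaw": 0.13}, {"delta_pos": [0, 0, -2], "turn": 0, "jaw": 0.13}, {"delta_pos": [0, 0, -2], "turn": 0, "jaw": 0.13}, {"delta_pos": [0, 0, -2], "turn": 0, "jaw": 0.13}, {"delta_pos": [0, 0, -3], "turn": 0, "jaw": 0.13}, {"delta_pos": [0, 0, -4], "turn": 0, "jaw": 0.13}]'

```text
time: 10.48
tool_pos: [0.5923, 0.0122, 0.2273]
tcp_rot: [3.071, -0.66, -0.004]
wrist_force: [0.6, 0.4, 0.7]
width: 0.564
grip_force: 0.0
```

>>> drive_tool --increments '[{"delta_pos": [0, 0, -10], "turn": 0, "jaw": 0.13}, {"delta_pos": [0, 0, -20], "turn": 0, "jaw": 0.13}, {"delta_pos": [0, 0, -30], "turn": 0, "jaw": 0.13}, {"delta_pos": [0, 0, -30], "turn": 0, "jaw": 0.13}, {"delta_pos": [-25, 0, -30], "turn": 0, "jaw": 0.13}, {"delta_pos": [-30, 0, 0], "turn": 0, "jaw": 0.13}, {"delta_pos": [-30, 0, 0], "turn": 0, "jaw": 0.13}, {"delta_pos": [0, 0, 0], "turn": 0, "jaw": 0.13}]'

```text
time: 11.15
tool_pos: [0.5115, 0.0484, 0.3487]
tcp_rot: [-3.072, 0.658, 0.005]
wrist_force: [-1.8, -0.1, -1.0]
width: 0.564
grip_force: 0.0
```

```bash
python3 -c "
from st import *
s,p=st()
c=bot.read_camera('side');T=bot.read_camera('top')
a=cv2.resize(c['pixels'][235:290,240:320,::-1],(640,440),interpolation=3)
cv2.imwrite('pics/n6.png',a);cv2.imwrite('pics/side6.png',c['pixels'][:,:,::-1])
# predicted side pixels (crop) for home lip top far corner, and stop near-face
for n,f in (('lip far top',[-.015,-.021,.054]),('front far top',[.045,-.021,.038]),('foot under',[.0275,.008,.038]),('plate corner rest',[-.095,.0837,.0615]),('plate corner .18',[-.095,.0857,.0523]),('plate corner down',[-.095,.086,.043])):
    u=proj(c,f2w(p,[f]))[0];print(n,((u-[240,235]+.5)*8-.5).round())
"
```

```text
t 11.15 fix xy [-125.6   30.5] z 348.7 dyaw 0.0014 tilt [-0.003  0.001] w 0.564 q6 2.04 F fix [-1.6 -0.8 -1. ]
lip far top [344.  88.]
front far top [138. 125.]
foot under [190. 192.]
plate corner rest [617. 322.]
plate corner .18 [616. 352.]
plate corner down [615. 378.]
```

View pics/n6.png

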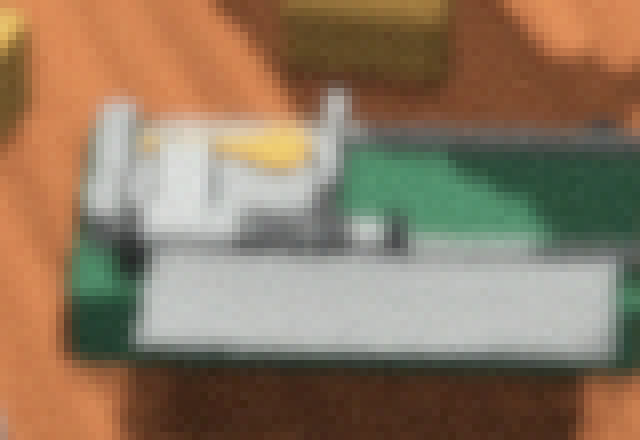

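The lip's far top corner is at (345,90) against a predicted (344,88) for home. The plate corner is at (613,358) against (616,352) for a clamped clip. The hand is away, so I hand in.

```bash
python3 -c "
from workcell import bot
print(bot.finish_job())"
```

```text
the job is handed in; nothing more can be done
None
```

The carrier is home against the end stop and clamped by the clip, as the last camera view confirms; the hand is clear and the job was handed in at about 11 s, with no verdict returned.

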